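Empty the clamping-block tray into the bin

ROBOT

A 6-joint arm with a two-finger parallel gripper is mounted at the origin on the work surface. World frame = base frame: x ahead of the robot, y to its left, z up, the work surface at z = 0. Lengths are in m, angles in rad, forces in N, time in s.
With the tool pointing down it reaches from about 0.3 to 0.95 m from the base axis. Payload 3.1 kg.
Tool frame: the origin (TCP) lies on the mounting face of the last link; the fingertips stand 173 mm ahead of it and the grasp point (between the pads) lies 155 mm ahead of it (r.pinch_z is the distance from the TCP to the grasp point, in m); z points along the fingers, y is the line along which they close (so a half turn about z gives the same grasp; the last joint's range is limited). The gripper opens to 85 mm and grips with 20 to 120 N. Pads are 22 mm wide; open, the fingers measure 114 mm over their backs; the gripper's body (76 mm by 85 mm) begins 54 mm behind the grasp point. The pads swing forward as they close: fully open they stand 13 mm farther back than shut.
Start: joints at [-1.243, 0.308, 1.634, -0, 1.2, -0.07], TCP at [0.242, -0.576, 0.405] pointing down, gripper open.
Joint ranges: [-3.06, 3.06], [-0.79, 1.96], [0.05, 2.63], [-1.19, 4.34], [0.05, 2.64], [-2.94, 2.94]. Speed limits (rad/s): [2.79, 2.79, 3.14, 3.14, 3.14, 3.14].

INTERFACE

Orientations are given as [roll, pitch, yaw] about the fixed x, y, z axes, in that order (R = Rz(yaw) Ry(pitch) Rx(roll)).
In Python, from rig import r, ungrasp, grasp, snapshot, current_time_s, current_joint_pos, current_qd, current_joint_efforts, current_tool_pos, current_orientation, current_wrist_force, current_torque, current_gripper_width, current_finger_force gives the robot as it stands. Calls block until the motion is done:
- r.reach(position, orientation): joint-space move of the TCP to a pose.
- r.line_to(position, v=0.15, rot=None): straight line of the TCP; rot=None keeps the orientation; v is the mean speed in m/s.
- r.move_joints(angles): joint-space move.
- ungrasp() and grasp(squeeze=None): open the fingers fully, or close them until they stop; squeeze is the grip in N (None keeps the last).
- r.wait(seconds).
- r.inverse_kinematics(position, orientation): joint angles nearest the present ones, or None.
- snapshot(name): name is "scene" or "top" or "wrist"; returns a dict with "img" (420x560x3 uint8, red, green, blue), "K" (3x3 intrinsics, pixels), "k1" (the pictures are not rectified: a ray, as slopes to the right and down, at radius r is drawn at 1 + k1 r^2 times it, then the intrinsics apply), "origin" and "attitude" of the camera in the world; the wrist camera has in their place "hand_eye" (4x4, takes a point from camera to tool coordinates, whose origin is the TCP and whose axes are the flange's). Camera axes: x right, y down, z forward; pixel columns grow to the right and rows downward; lengths in m; the calibration is good to about 2 mm. A picture is of the moment at which its call begins: read the wrist's pose just before it. There is no depth.
A pose or a line that the arm cannot do raises r.PlanningError and nothing moves.
- r.sign_off(): hands the job in; it is judged then, once.
Readings, each from a call of its own:
- current_time_s(): time.
- current_joint_pos(): joint angles.
- current_qd(): joint speeds.
- current_joint_efforts(): joint torques, N m.
- current_tool_pos(): TCP position.
- current_orientation(): TCP orientation.
- current_wrist_force(): force on the tool from outside, world axes, zero at the start.
- current_torque(): the same for the moment, N m.
- current_gripper_width(): finger opening in m.
- current_finger_force(): force on a finger pad.
Only numpy, scipy, OpenCV 4.12 (cv2) and the standard library are available. Lean on these libraries where they do the work, as an engineer would, in place of code of your own. Each camera call takes 0.05 s, during which the arm holds its last target. There are 200 camera calls.

TASK

Take the aluminium tray by the bar over its open mouth, lift it over the stop rib, slide it out from under the drill bit rack and set it down flat on the bare bench with its three wooden blocks still in it. Then let go, take the tray by the tall handle at its back instead, and tip it so that all three blocks slide out of the mouth into the open wooden bin. Finish with the empty tray standing flat on the bench, let go; do not touch the blocks with the fingers, and leave the other things where they are.

Things in the scene. Friction and masses are not known exactly. Their poses are not given: they have to be found in the camera images.
- tray: aluminium tray, loose, 170 mm long (its x) by 118 mm wide (its y), 0.29 kg empty. Origin: underside, centre. Floor 4 mm thick, side walls 4 mm thick and 36 mm high, back wall 44 mm high at x = +79 to +85 mm. The -x end (x = -85 mm) is open: the pouring mouth. Only friction holds the blocks: they begin to slide at a tilt of about 17 to 26 degrees. It starts in the bay, mouth to the bay's front, its origin 98 mm behind the bay's and 10 mm above the bench
- front_bar: dark wood bar bridging the tray's mouth, part of the tray, 12 mm thick along the tray's x, 118 mm long along its y, 24 mm high. Origin: the bar's centre, at (-78, 0, 64) mm in the tray's frame; axes as the tray's. 48 mm is free between it and the tray floor, so the blocks pass under it
- back_handle: tall dark wood upright plate on the tray's back wall, part of the tray, 12 mm thick along the tray's x, 70 mm wide along its y, 56 mm high. Origin: the plate's centre, at (79, 0, 68) mm in the tray's frame (top edge 96 mm above the tray's underside); axes as the tray's. At the start it stands under the drill bit rack, 34 mm below it, out of reach from above
- bay: fixed plywood parking bay that holds the tray, 225 mm deep by 170 mm wide, on a 10 mm base board. Origin: on the bench, middle of the bay's front; x runs into the bay, z up; the front faces its -x. Side walls 50 mm high and back wall 60 mm high stand 4 to 5 mm from the tray. A black drill bit rack on two side posts spans the bay from x = 125 to 199 mm, its underside 140 mm and its top 182 mm above the bench, with bits up to 250 mm
- rib (a point): top centre of the stop rib, a dark wood bump across the front of the bay, at (2, 0, 22) mm in the bay's frame: 12 mm deep (x -4 to +8 mm), 118 mm wide, standing 12 mm above the bay's base board (22 mm above the bench). The tray's underside must be lifted over it, about 18 mm and level, before the tray can slide out; then pull at least 70 mm along the bay's -x before raising it more, so that the back handle is clear of the rack
- bin: fixed open wooden bin, 166 x 166 mm outside, walls 7 mm thick, 65 mm high, floor 7 mm thick. Origin: underside, centre; sides along its x and y. The bench between bay and bin is free for the tray
- block1: hardwood clamping block, one of three alike, 62 mm long (its x) by 30 mm (y) by 22 mm (z), 30 g, lying loose in the tray. Origin: its centre
- block2: hardwood clamping block, one of three alike, 62 mm long (its x) by 30 mm (y) by 22 mm (z), 30 g, lying loose in the tray. Origin: its centre
- block3: hardwood clamping block, one of three alike, 62 mm long (its x) by 30 mm (y) by 22 mm (z), 30 g, lying loose in the tray. Origin: its centre
- pencil_cup: bystander, loose: round wooden pencil cup with three pencils, 70 mm wide, 95 mm high (pencils to 150 mm); origin under its centre. Leave in place
- deburring_tool: bystander, loose: black-handled deburring tool lying down, 140 mm long, 22 mm thick; origin on the bench under its middle, its x axis along it. Leave in place
- try_square: bystander, loose: steel try square lying flat, 120 mm stock and 150 mm blade; origin under the middle of the stock, blade along its +x. Leave in place
- screw_dispenser: bystander, loose: clear screw dispenser with a push button on top, 80 x 70 mm, 120 mm high; origin under its centre. Leave in place
There are look-alikes about, which are no part of the job. Leave any green look-alike of the tray alone. What is shaped like the block1 but orange is not meant.

How it is judged:
On the way, in this order (a step that is already met when the one before it is completed fails the run):
1. the tray stands flat on the bench outside the bay, let go, with all three blocks in it (height (world z) of tray between -0.004 and 0.006 m and angle between tray's own z axis and vertical below 0.08 rad and contact force between the fingers and tray below 0.1 N and linear speed of tray below 0.02 m/s and x of block1 in the frame of tray between -0.085 and 0.085 m and y of block1 in the frame of tray between -0.058 and 0.058 m and z of block1 in the frame of tray between -0.01 and 0.05 m and x of block2 in the frame of tray between -0.085 and 0.085 m and y of block2 in the frame of tray between -0.058 and 0.058 m and z of block2 in the frame of tray between -0.01 and 0.05 m and x of block3 in the frame of tray between -0.085 and 0.085 m and y of block3 in the frame of tray between -0.058 and 0.058 m and z of block3 in the frame of tray between -0.01 and 0.05 m), for 0.2 s.
2. the tray is held by its back handle and tipped more than 15 degrees (contact force between the fingers and back_handle above 1 N and angle between tray's own z axis and vertical above 0.26 rad), for 0.1 s.
At the end, for the whole second after the job is handed in: All three blocks lie at rest inside the bin (centres within its walls and below its 65 mm rim), and the tray stands upright on the bench itself (underside within 6 mm of the bench, tilted under 0.08 rad), at rest and let go (x of block1 in the frame of bin between -0.08 and 0.08 m and y of block1 in the frame of bin between -0.08 and 0.08 m and z of block1 in the frame of bin between 0 and 0.065 m and x of block2 in the frame of bin between -0.08 and 0.08 m and y of block2 in the frame of bin between -0.08 and 0.08 m and z of block2 in the frame of bin between 0 and 0.065 m and x of block3 in the frame of bin between -0.08 and 0.08 m and y of block3 in the frame of bin between -0.08 and 0.08 m and z of block3 in the frame of bin between 0 and 0.065 m and linear speed of each of block1, block2, block3 below 0.03 m/s and height (world z) of tray between -0.004 and 0.006 m and angle between tray's own z axis and vertical below 0.08 rad and contact force between the fingers and tray below 0.1 N and linear speed of tray below 0.02 m/s); the robot touches nothing.
It fails at once if the fingers touch a block (contact force between the fingers and block1 above 1 N or contact force between the fingers and block2 above 1 N or contact force between the fingers and block3 above 1 N).
It fails at once if a bystander is moved more than 30 mm (distance of any of pencil_cup, deburring_tool, try_square, screw_dispenser from where it was at the start of the episode above 0.03 m).
It also fails if it takes over 72 s, if anything falls off the work surface, if the arm or the gripper's body presses on something with over 40 N, if the wrist force passes 120 N, or if a joint passes its speed limit or range.

## Working session

There is one attempt and no reset: what is moved stays moved. The work goes in short steps, each a Python script; the robot and the scene stay as the last script left them, time stands still between calls to the robot, and variables do not carry over. Pictures are saved under pics/ and viewed, at most 10 in all, crops included, and the job is handed in when it is done.

```bash
ls; mkdir -p pics; python3 - <<'E'
from rig import *
import cv2,pickle
for n in("scene","top"):
    s=snapshot(n); pickle.dump(s,open(n+".pkl","wb")); cv2.imwrite(f"pics/{n}0.png",s["img"][:,:,::-1]); print(n,s["K"],s["k1"],s["origin"],s["attitude"])
print(current_time_s(), current_orientation())
E
```

```text
pics
scene [[516.57199175   0.         273.41647279]
 [  0.         516.57199175 205.2998797 ]
 [  0.           0.           1.        ]] -0.12620693487736084 [ 1.61309467 -0.05699148  1.16110982] [-2.35864785 -0.0167562   1.55531267]
top [[449.84751001   0.         280.39458326]
 [  0.         449.84751001 211.77068704]
 [  0.           0.           1.        ]] -0.015175018793853298 [ 0.26559302 -0.01656512  1.4575126 ] [-2.9447867  -0.00944467 -1.5636546 ]
0.1 [-3.13950243e+00 -1.52274929e-04  3.97840495e-01]
```

View pics/scene0.png

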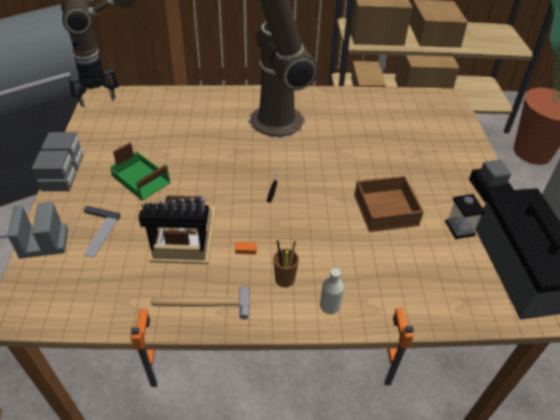

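View pics/top0.png

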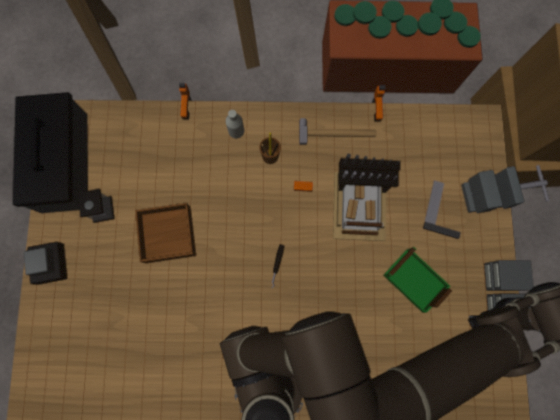

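The scene view shows the bay with the rack at (180,230), the bin at (388,203), the green look-alike at (140,175) and the orange block at (246,247). In the top view, the aluminium tray with three wooden blocks is in the bay at (362,208), mouth facing the robot, and the bin is at (165,233). The green tray at (417,280) is the wrong colour. I'll confirm with a crop and measure.

```bash
cat > h.py <<'E'
import numpy as np, cv2, pickle
from scipy.spatial.transform import Rotation as Ro
def ray(s,uv,T=None):
    K=s["K"]; d=[(uv[0]-K[0,2])/K[0,0],(uv[1]-K[1,2])/K[1,1]]
    d=np.array(d); u=d.copy()
    for _ in range(20): u=d/(1+s["k1"]*(u@u))
    v=np.r_[u,1]
    if T is None: return np.array(s["origin"]),Ro.from_euler("xyz",s["attitude"]).apply(v)
    return T[:3,3],T[:3,:3]@v
def onz(s,uv,z,T=None):
    o,d=ray(s,uv,T); return o+d*(z-o[2])/d[2]
def proj(s,P):
    c=Ro.from_euler("xyz",s["attitude"]).inv().apply(np.array(P)-s["origin"]); u=c[:2]/c[2]; u=u*(1+s["k1"]*(u@u))
    return u*[s["K"][0,0],s["K"][1,1]]+s["K"][:2,2]
E
python3 - <<'E'
from h import *
s=pickle.load(open("top.pkl","rb")); c=pickle.load(open("scene.pkl","rb"))
a=cv2.resize(s["img"][145:265,320:420],None,fx=5,fy=5,interpolation=cv2.INTER_CUBIC)
cv2.imwrite("pics/c1.png",a[:,:,::-1])
# bin: reddish brown, dark saturate mask in both views
for n,im,bx in(("top",s,(125,195,205,270)),("scene",c,(345,430,170,235))):
    hsv=cv2.cvtColor(im["img"],cv2.COLOR_RGB2HSV)
    x0,x1,y0,y1=bx; r=hsv[y0:y1,x0:x1]
    m=(r[:,:,2]<115).astype(np.uint8)
    m=cv2.morphologyEx(m,cv2.MORPH_CLOSE,np.ones((9,9)))
    k=max(cv2.findContours(m,0,2)[0],key=cv2.contourArea)
    q=cv2.boxPoints(cv2.minAreaRect(k))+[x0,y0]; print(n,cv2.contourArea(k),q.tolist())
    if n=="top":
        for z in(.065,):
            w=np.array([onz(im,p,z) for p in q]); print(w[:,:2],w.mean(0),np.linalg.norm(np.diff(w,axis=0),axis=1))
E
```

```text
top 3516.5 [[125.0, 205.0], [194.0, 205.0], [194.0, 269.0], [125.0, 269.0]]
[[0.56073245 0.46367662]
 [0.56270538 0.24560458]
 [0.36148154 0.23668167]
 [0.35960559 0.44878221]] [0.46113124 0.34868627 0.065     ] [0.21808097 0.20142157 0.21210884]
scene 2782.5 [[351.1176357269287, 183.47058868408203], [411.1176452636719, 168.47058868408203], [424.7647018432617, 223.05883026123047], [364.7646942138672, 238.05883026123047]]
```

View pics/c1.png

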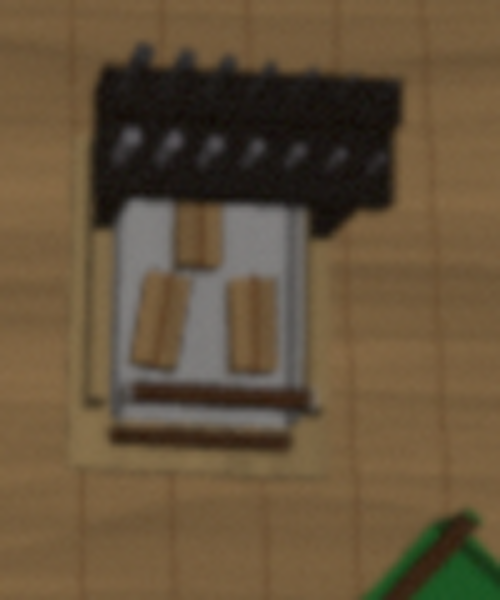

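The crop confirms it: a grey metal tray with three wooden blocks. The front bar runs from crop (133,392) to (308,397), and the rib lies below it from (110,436) to (292,441). Next I'll measure the bar, rib and bin.

```bash
python3 - <<'E'
from h import *
s=pickle.load(open("top.pkl","rb")); im=s["img"]
hsv=cv2.cvtColor(im,cv2.COLOR_RGB2HSV)
print("bench",hsv[225,215],hsv[200,150],"bin floor",hsv[233,165],"wall",hsv[207,165],hsv[235,193],hsv[235,138], "rib",im[232,360],"bar",im[224,360],"board",im[236,360],"black",im[175,370])
def rect(x0,x1,y0,y1,f):
    m=f(im[y0:y1,x0:x1].astype(int),hsv[y0:y1,x0:x1].astype(int)).astype(np.uint8)
    k=max(cv2.findContours(m,0,2)[0],key=cv2.contourArea)
    r=cv2.minAreaRect(k); return cv2.boxPoints(r)+[x0,y0],cv2.contourArea(k)
def ends(q):
    q=q[np.argsort(q[:,0])]; return q[:2].mean(0),q[2:].mean(0)
brown=lambda a,h:(a[...,0]-a[...,2]>18)&(a[...,0]<105)
for n,b,z in(("bar",(335,392,218,228),.086),("rib",(335,392,229,236),.022)):
    q,A=rect(*b,brown); e=ends(q); w=[onz(s,p,z) for p in e]; d=w[1]-w[0]
    print(n,A,e,np.round(w,4).tolist(),"len",np.linalg.norm(d),"mid",(w[0]+w[1])/2,"normal yaw",np.degrees(np.arctan2(d[0],-d[1])))
for th in(90,100,110,120):
  q,A=rect(128,202,198,270,lambda a,h:a[...,0]<th)
  w=np.array([onz(s,p,.065) for p in q]); d=w[1]-w[0]
  print("bin",th,A,np.round(q,1).tolist(),"c",w.mean(0).round(4),np.linalg.norm(np.diff(w,axis=0),axis=1).round(3),np.degrees(np.arctan2(d[1],d[0])))
E
```

```text
bench [ 16 121 120] [ 17 121 114] bin floor [ 14 164  92] wall [ 14 170  69] [ 16 133  65] [ 14 159  82] rib [57 37 24] bar [56 36 21] board [126 106  70] black [57 54 54]
bar 87.0 (array([347. , 222.5]), array([384. , 222.5])) [[0.5071, -0.2343, 0.086], [0.5081, -0.3494, 0.086]] len 0.11510092429326343 mid [ 0.50760191 -0.29181596  0.086     ] normal yaw 0.4957585553348879
rib 149.5 (array([341., 232.]), array([379., 232.])) [[0.4871, -0.2243, 0.022], [0.4881, -0.3475, 0.022]] len 0.12315791502645075 mid [ 0.48756729 -0.28590548  0.022     ] normal yaw 0.47801016248225703
bin 90 2889.5 [[132.8, 210.3], [189.7, 202.2], [197.4, 255.9], [140.4, 264.1]] c [0.4731 0.3319 0.065 ] [0.181 0.173 0.176] -81.11063449918558
bin 100 2972.0 [[131.5, 210.0], [189.8, 201.0], [198.2, 255.6], [139.9, 264.5]] c [0.4742 0.3327 0.065 ] [0.185 0.176 0.181] -80.46853030015706
bin 110 3102.0 [[131.8, 208.8], [190.0, 200.9], [197.7, 257.1], [139.5, 265.0]] c [0.4737 0.3329 0.065 ] [0.184 0.18  0.18 ] -81.48346127746836
bin 120 4158.0 [[128.0, 198.0], [201.0, 198.0], [201.0, 269.0], [128.0, 269.0]] c [0.4726 0.3338 0.065 ] [0.231 0.224 0.224] -89.47972139762601
```

```bash
cat >> h.py <<'E'
def tool_pose(tp,yaw,th,gp,flip,pz):
    """TCP pose for tray at tp, yaw, mouth-down tilt th, gripping tray point gp; flip=+-1: tool y = flip*tray x"""
    R=Ro.from_euler("ZY",[yaw,-th]); G=R*Ro.from_matrix(np.array([[0,flip,0],[flip,0,0],[0,0,-1.]]))
    p=np.array(tp)+R.apply(np.array(gp)+[0,0,pz]); return p,G.as_euler("xyz")
BAR=[-.078,0,.066]; HAN=[.079,0,.080]
def lip_to_origin(lip,yaw,th):
    return np.array(lip)-Ro.from_euler("ZY",[yaw,-th]).apply([-.085,0,0])
E
python3 - <<'E'
from h import *
from rig import *
pz=r.pinch_z; print(pz)
B=np.array([.473,.333])
def ik(*a):
    q=r.inverse_kinematics(*tool_pose(*a,pz)); return None if q is None else np.round(q,2)
for f in(1,-1):
    print("bar",f,ik([.585,-.29,.01],0,0,BAR,f),ik([.45,-.29,.04],0,0,BAR,f))
    for yd in(-120,-105,-98,-90,-82,-70,-45,-20,0,180,150,135):
        y=np.radians(yd); lip=np.r_[B-(-np.array([np.cos(y),np.sin(y)]))*.045,.1]  # lip 45mm short of centre
        out=[]
        for th in(0,20,35,45,55):
            q=ik(lip_to_origin(lip,y,np.radians(th)),y,np.radians(th),HAN,f); out.append("--" if q is None else str(q))
        print(f,yd,out[0],out[1][:2],out[2][:2],out[3],out[4][:3])
# hover
p,o=tool_pose([.585,-.29,.01],0,0,BAR,-1,pz)
E
```

```text
0.1547
bar 1 [-0.59  0.45  1.84  0.    0.85 -0.59] [-0.75  0.22  2.09  0.    0.84 -0.75]
1 -120 [ 0.28 -0.05  2.2  -0.    1.    2.38] [  [  [ 0.62  0.47  1.55 -0.31  1.85  2.74] [ 0
1 -105 [ 0.2   0.03  2.12 -0.    0.99  2.04] [  [  [ 0.65  0.44  1.59 -0.46  1.76  2.55] [ 0
1 -98 [ 0.18  0.08  2.07 -0.    1.    1.89] [  [  [ 0.67  0.43  1.61 -0.52  1.71  2.47] [ 0
1 -90 [ 0.17  0.13  2.01 -0.    1.    1.74] [  [  [ 0.68  0.41  1.63 -0.58  1.65  2.38] [ 0
1 -82 [ 0.16  0.18  1.94 -0.    1.01  1.59] [  [  [ 0.7   0.39  1.66 -0.64  1.57  2.29] [ 0
1 -70 [ 0.17  0.26  1.84 -0.    1.03  1.39] [  [  [ 0.71  0.36  1.71 -0.73  1.45  2.17] [ 0
1 -45 [ 0.22  0.42  1.63 -0.    1.09  1.01] [  [  [ 0.72  0.27  1.82 -0.87  1.17  1.92] [ 0
1 -20 [ 0.31  0.55  1.44 -0.    1.15  0.66] [  [  [ 0.7   0.19  1.92 -0.97  0.84  1.66] --
1 0 [ 0.4   0.62  1.32 -0.    1.2   0.4 ] [  [  [ 0.65  0.13  1.99 -0.95  0.55  1.37] --
1 180 [ 0.8   0.    2.14 -0.    0.99 -2.34] [  [  [ 0.46  0.45  1.57  0.33  1.83 -2.72] [ 0
1 150 [ 0.9   0.2   1.92 -0.    1.02 -1.72] [  [  [ 0.39  0.38  1.67  0.6   1.62 -2.36] [ 0
1
[... 569 characters left out ...]
1.94 -0.    1.01 -1.55] [  [  [ 0.7   0.39  1.66 -0.64  1.57 -0.85] [ 0
-1 -70 [ 0.17  0.26  1.84  0.    1.03 -1.75] [  [  [ 0.71  0.36  1.71 -0.73  1.45 -0.98] [ 0
-1 -45 [ 0.22  0.42  1.63  0.    1.09 -2.13] [  [  [ 0.72  0.27  1.82 -0.87  1.17 -1.22] [ 0
-1 -20 [ 0.31  0.55  1.44 -0.    1.15 -2.48] [  [  [ 0.7   0.19  1.92 -0.97  0.84 -1.49] --
-1 0 [ 0.4   0.62  1.32  0.    1.2  -2.74] [  [  [ 0.65  0.13  1.99 -0.95  0.55 -1.77] --
-1 180 [ 0.8   0.    2.14 -0.    0.99  0.8 ] [0 [0 [0.46 0.45 1.57 0.33 1.83 0.42] [0.
-1 150 [ 0.9   0.2   1.92 -0.    1.02  1.42] [0 [0 [0.39 0.38 1.67 0.6  1.62 0.78] [0.
-1 135 [ 0.9   0.3   1.8  -0.    1.04  1.69] [0 [0 [0.37 0.34 1.73 0.71 1.48 0.93] [0.
```

```bash
python3 - <<'E'
from h import *
from rig import *
p,o=tool_pose([.5076+.078,-.29,.01],0,0,BAR,1,r.pinch_z)
p=p+[-.02,0,.13]
r.reach(p,o); r.wait(.2)
tp,to=current_tool_pos(),current_orientation()
s=snapshot("wrist"); T=np.eye(4); T[:3,:3]=Ro.from_euler("xyz",to).as_matrix(); T[:3,3]=tp
s["T"]=T@np.array(s["hand_eye"]); pickle.dump(s,open("w1.pkl","wb"))
cv2.imwrite("pics/w1.png",s["img"][:,:,::-1]); print(tp,to,current_time_s(),s["T"].round(3).tolist())
E
```

```text
[ 0.48718766 -0.29109155  0.36086837] [3.14138174e+00 3.61966831e-04 1.56884083e+00] 1.7667 [[1.0, -0.002, -0.001, 0.487], [-0.002, -0.965, -0.263, -0.225], [-0.0, 0.263, -0.965, 0.33], [0.0, 0.0, 0.0, 1.0]]
```

View pics/w1.png

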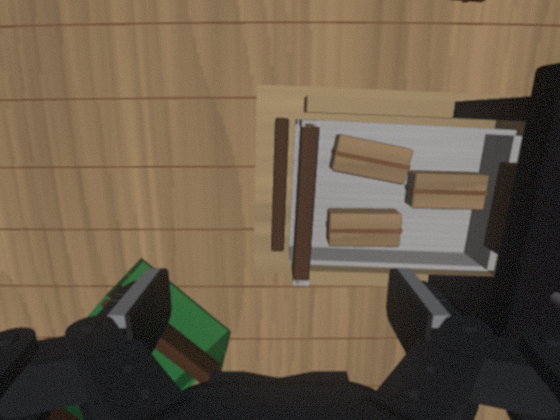

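The wrist view shows the front bar from (310,126) to (302,280), the rib from (281,119) to (278,250), the three blocks inside the tray, and the green look-alike at lower left. I'll fit the bar's edges.

```bash
python3 - <<'E'
from h import *
s=pickle.load(open("w1.pkl","rb")); im=s["img"].astype(int)
def edge(x0,x1,y0,y1,z,side):
    m=(im[y0:y1,x0:x1,0]<80); P=[]
    for i in range(m.shape[0]):
        j=np.flatnonzero(m[i])
        if len(j)>4: P.append(onz(s,((j[-1]+.5 if side else j[0]-.5)+x0,i+y0),z,s["T"])[:2])
    P=np.array(P); a,b=np.polyfit(P[:,1],P[:,0],1); res=P[:,0]-(a*P[:,1]+b)
    return a,b,P[:,1].min(),P[:,1].max(),res.std(),P[:,1].mean()
for n,b,z in(("bar",(294,322,135,272),.086),("rib",(268,292,110,258),.022)):
    for sd in(0,1):
        a,c,y0,y1,sdv,ym=edge(*b,z,sd); print(n,sd,"yaw deg",-np.degrees(np.arctan(a)),"x at mean y",a*ym+c,ym,y0,y1,sdv)
# bar y ends
m=(im[110:300,294:322,0]<80)&(im[110:300,294:322,0]-im[110:300,294:322,2]>10); rr=np.flatnonzero(m.sum(1)>7)+110
print(rr[0],rr[-1],onz(s,(310,rr[0]-.5),.086,s["T"]),onz(s,(302,rr[-1]+.5),.086,s["T"]))
E
```

```text
bar 0 yaw deg -2.2311836056362053 x at mean y 0.49940753776775576 -0.28532192409060125 -0.33546914135983624 -0.23840151392339096 0.00026066827893872464
bar 1 yaw deg -2.353855495589637 x at mean y 0.511219233391227 -0.2853402439878385 -0.3354947971661942 -0.23840925386773015 0.00025931399568078733
rib 0 yaw deg -2.0912060915087594 x at mean y 0.4828623836834591 -0.2840606917828111 -0.3427544019455251 -0.22887187376180473 0.0002773944603743213
rib 1 yaw deg -2.036227315694144 x at mean y 0.49305061911687387 -0.28407790326630494 -0.3427694846384845 -0.2288852766666416 0.0002816326936079047
128 278 [ 0.50801997 -0.23357755  0.086     ] [ 0.50441643 -0.34145284  0.086     ]
```

```bash
python3 - <<'E'
from h import *
from rig import *
yaw=np.radians(-2.2); ex=np.array([np.cos(yaw),np.sin(yaw),0])
bar=np.array([.5053,-.288,0]); tray=bar+.078*ex; tray[2]=.010
p,o=tool_pose(tray,yaw,0,BAR,1,r.pinch_z)
r.line_to(p+[0,0,.06],v=.12,rot=o); r.line_to(p,v=.08)
f0=np.array(current_wrist_force()); grasp(90); r.wait(.2)
print("width",current_gripper_width(),"ff",current_finger_force(),np.array(current_wrist_force())-f0,current_tool_pos())
g=np.array(current_tool_pos())
r.line_to(p+[0,0,.020],v=.04)
print("lift",current_wrist_force(),current_torque(),current_tool_pos()-p)
r.line_to(p+[0,0,.020]-.12*ex,v=.08)
print("pulled",current_wrist_force(),current_torque(),current_gripper_width(),current_time_s())
r.line_to(p+[0,0,.11]-.15*ex,v=.12)
np.save("gz.npy",p)
r.wait(.2); print(current_wrist_force(),current_torque())
s=snapshot("wrist"); cv2.imwrite("pics/w2.png",s["img"][:,:,::-1])
c=snapshot("scene"); cv2.imwrite("pics/s2.png",cv2.resize(c["img"][90:330,80:480],None,fx=2,fy=2)[:,:,::-1]); print(current_time_s())
E
```

```text
width 0.010539038367066263 ff 88.33213448524475 [0.1857064  0.03584469 2.08793904] [ 0.50546008 -0.28814823  0.23108864]
lift [ 0.05231263 -0.05922934 -4.68203248] [ 0.06856323  0.35497056 -0.06635359] [-1.20210933e-04  5.85586321e-05  2.00174654e-02]
pulled [-0.60011549  0.62489863 -3.66857615] [-0.02052631  0.32565363  0.00180661] 0.010560365098763366 6.5833
[-0.84987478  0.41384151 -4.04156067] [-0.01070557  0.3496993   0.00945517]
7.825
```

View pics/w2.png

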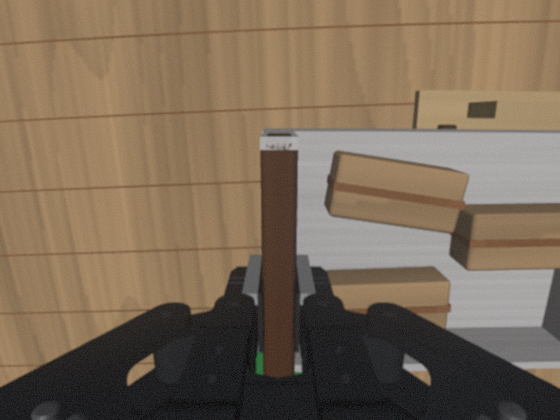

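View pics/s2.png

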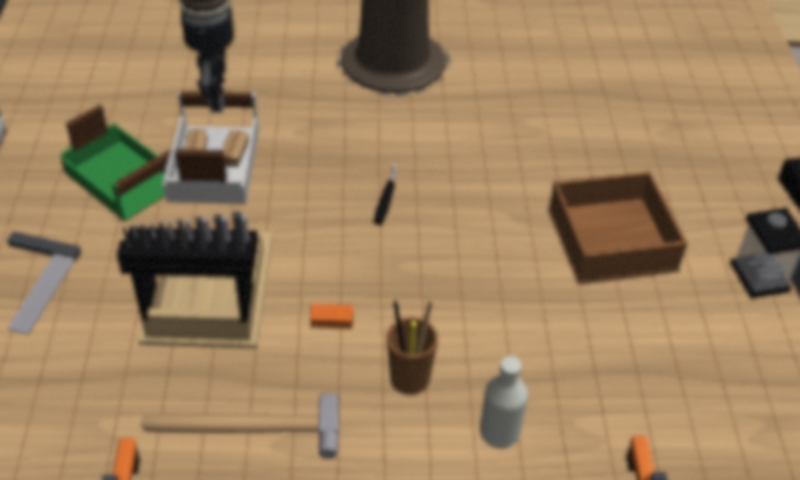

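The wrist view shows the bar gripped at (280,260) with the blocks in the tray. In the scene view the tray, at crop (210,150), is out of the bay and the green tray hasn't moved. Next I'll carry it round towards the bin and set it down.

```bash
python3 - <<'E'
from h import *
from rig import *
g=np.load("gz.npy"); y=np.radians(-82)
p,o=tool_pose([.508,.08,.0],y,0,BAR,1,r.pinch_z); 
r.line_to(p+[0,0,.10],v=.13,rot=o); print(current_time_s(),current_wrist_force(),current_torque())
r.line_to(p+[0,0,.008],v=.08); r.wait(.15)
f0=np.array(current_wrist_force())
for k in range(7,-3,-1):
    r.line_to(p+[0,0,k*.001],v=.02); r.wait(.05); f=np.array(current_wrist_force())-f0
    print(k,f.round(2),np.round(current_torque(),2))
    if f[2]>2.5: break
ungrasp(); r.wait(.2)
r.line_to(np.array(current_tool_pos())+[0,0,.13],v=.15); r.wait(.1)
c=snapshot("scene"); cv2.imwrite("pics/s3.png",cv2.resize(c["img"][100:260,200:460],None,fx=3,fy=3)[:,:,::-1])
tp,to=current_tool_pos(),current_orientation()
s=snapshot("wrist"); T=np.eye(4); T[:3,:3]=Ro.from_euler("xyz",to).as_matrix(); T[:3,3]=tp
s["T"]=T@np.array(s["hand_eye"]); pickle.dump(s,open("w3.pkl","wb")); cv2.imwrite("pics/w3.png",s["img"][:,:,::-1])
t=snapshot("top"); pickle.dump(t,open("top3.pkl","wb"))
print(current_time_s())
E
```

```text
11.5333 [-0.7932266   0.15739982 -2.95069303] [0.33574939 0.03904676 0.00068469]
7 [-0.58  0.7  -0.98] [0.33 0.04 0.  ]
6 [-0.24  0.3  -0.96] [0.3  0.06 0.02]
5 [-0.99  0.97 -1.27] [0.33 0.04 0.01]
4 [-1.12  0.63 -0.65] [ 0.34  0.05 -0.01]
3 [-0.56  1.6  -0.81] [0.35 0.09 0.04]
2 [-0.53  0.69 -0.67] [0.32 0.09 0.03]
1 [-0.64  0.84 -0.41] [0.31 0.01 0.05]
0 [-1.99  1.21  2.93] [ 0.09  0.15 -0.06]
17.5583
```

View pics/s3.png

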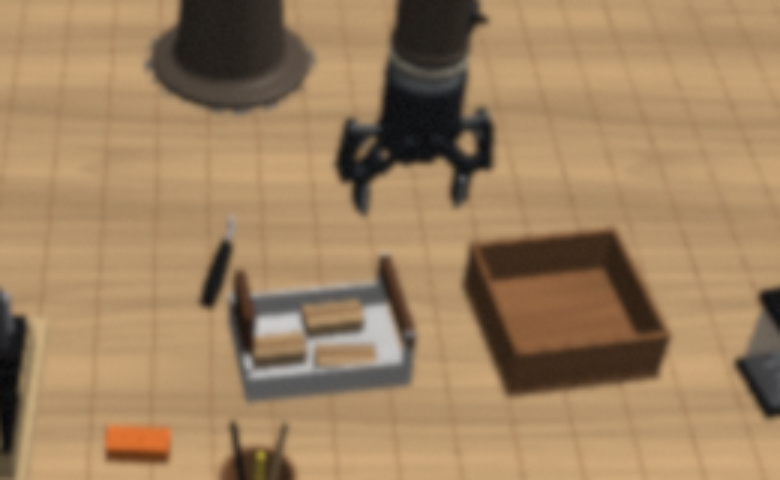

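View pics/w3.png

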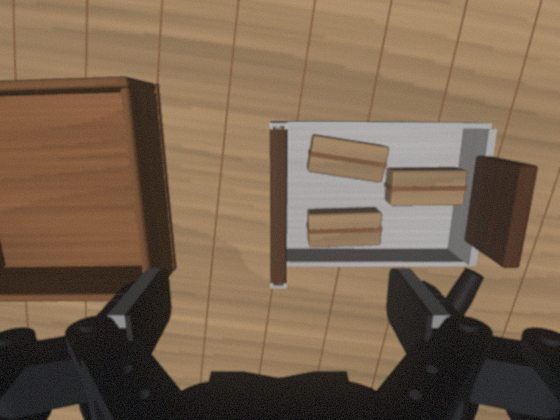

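Both views show the tray standing on the bench with all three blocks in it. In the wrist view the bar is at (278,205), the handle top edge runs from (536,167) to (519,266), and the bin's near wall is around (145,180).

```bash
python3 - <<'E'
from h import *
s=pickle.load(open("w3.pkl","rb")); T=s["T"]
def P(u,z): return onz(s,u,z,T)[:2].round(4)
print("bar top ends",P((278,127),.076),P((278,283),.076))
print("handle outer top edge",P((536,167),.096),P((519,266),.096))
print("back wall outer top corners",P((494,124),.044),P((476,264),.044))
for n,a,b,z in(("bin outer top",(127,78),(150,270),.065),("bin outer bottom",(157,85),(174,270),0)):
    p,q=P(a,z),P(b,z); d=p-q; print(n,p,q,np.degrees(np.arctan2(d[1],d[0])))
R=Ro.from_euler("Z",np.radians(-82)).as_matrix(); t=np.array([.508,.08,0])
for v in([-.078,.059,.076],[-.078,-.059,.076],[.085,.035,.096],[.085,-.035,.096],[.085,.059,.044],[.085,-.059,.044]): print((t+R@v).round(4))
# mask in top
t3=pickle.load(open("top3.pkl","rb"));
E
```

```text
bar top ends [0.5538 0.1648] [0.4437 0.1493]
handle outer top edge [0.5536 0.0022] [ 0.4877 -0.0081]
back wall outer top corners [0.5779 0.006 ] [ 0.4671 -0.0121]
bin outer top [0.5712 0.2682] [0.4353 0.2464] 9.113295857029904
bin outer bottom [0.5712 0.2693] [0.406  0.2442] 8.639277002978414
[0.5556 0.1655 0.076 ]
[0.4387 0.149  0.076 ]
[0.5545 0.0007 0.096 ]
[ 0.4852 -0.009   0.096 ]
[0.5783 0.004  0.044 ]
[ 0.4614 -0.0124  0.044 ]
```

```bash
python3 - <<'E'
from h import *
from rig import *
yaw=np.radians(-82); t=np.array([.508,.081,0]); pz=r.pinch_z
H=lambda tp,th=0:tool_pose(tp,yaw,th,HAN,1,pz)
p,o=H(t)
r.line_to(p+[0,0,.08],v=.18,rot=o); r.line_to(p,v=.1)
grasp(110); r.wait(.2)
print("grip",current_gripper_width(),current_finger_force(),current_wrist_force(),current_time_s())
r.line_to(p+[0,0,.1],v=.08); print("lift",current_wrist_force(),current_torque())
u=-np.array([np.cos(yaw),np.sin(yaw)]); B=np.array([.475,.337]); lip=np.r_[B-.045*u,.1]
q,_=H(lip_to_origin(lip,yaw,0),0); r.line_to(q,v=.12)
print("at bin",current_gripper_width(),current_torque(),current_time_s())
for d in range(8,49,8):
    th=np.radians(d); a,b=H(lip_to_origin(lip,yaw,th),th); r.line_to(a,v=.12,rot=b); print(d,np.round(current_wrist_force(),2),np.round(current_torque(),2))
r.wait(.8); print(current_wrist_force(),current_torque(),current_time_s())
c=snapshot("scene"); cv2.imwrite("pics/s4.png",cv2.resize(c["img"][80:260,240:480],None,fx=3,fy=3)[:,:,::-1])
E
```

```text
grip 0.010642001281008331 107.56532549858093 [-0.78378962 -0.25099631  4.75920185] 20.425
lift [ 0.18444291  0.53950743 -3.64067592] [-0.24978118 -0.0076436   0.0349914 ]
at bin 0.010466791190997556 [-0.23831936 -0.05164532  0.0270077 ] 23.0417
8 [-0.65 -0.16 -3.96] [-0.09  0.01  0.02]
16 [-0.12 -0.34 -2.79] [0.07 0.07 0.02]
24 [ 0.08 -0.23 -3.86] [0.21 0.1  0.03]
32 [ 0.71 -0.81 -3.07] [ 0.41  0.03 -0.01]
40 [-0.58  0.59 -3.14] [0.56 0.07 0.01]
48 [ 0.64  0.26 -3.57] [ 0.7   0.13 -0.01]
[-0.23524483  0.70711234 -3.27797247] [ 0.68570672  0.10027404 -0.00123551] 26.7417
```

View pics/s4.png

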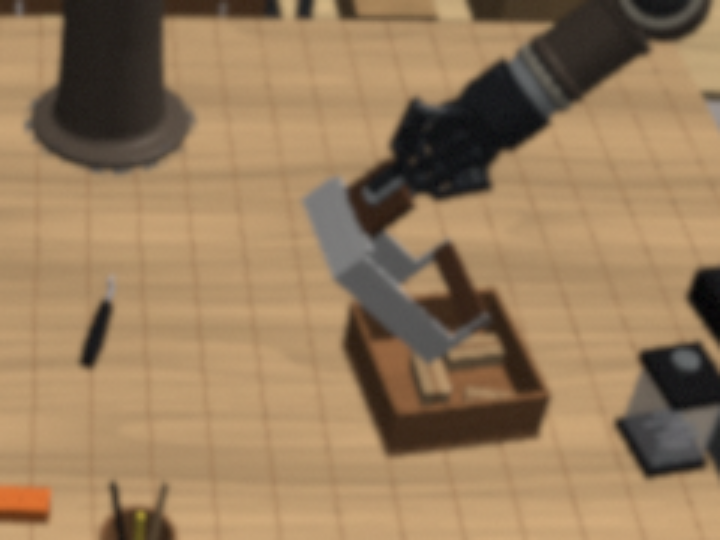

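All three blocks are in the bin, at crop (432,378), (475,350) and (490,393). Now I'll tip the tray back, return it and set it down.

```bash
python3 - <<'E'
from h import *
from rig import *
yaw=np.radians(-82); t=np.array([.508,.078,0]); pz=r.pinch_z
H=lambda tp,th=0:tool_pose(tp,yaw,th,HAN,1,pz)
u=-np.array([np.cos(yaw),np.sin(yaw)]); B=np.array([.475,.337]); lip=np.r_[B-.045*u,.115]
for d in(48,32,16,0):
    th=np.radians(d); a,b=H(lip_to_origin(lip,yaw,th),th); r.line_to(a,v=.12,rot=b)
p,o=H(t); r.line_to(p+[0,0,.1],v=.15,rot=o); r.line_to(p+[0,0,.008],v=.1); r.wait(.15)
f0=np.array(current_wrist_force())
for k in range(7,-3,-1):
    r.line_to(p+[0,0,k*.001],v=.02); r.wait(.05); f=np.array(current_wrist_force())-f0
    if f[2]>2.5: break
print(k,f)
ungrasp(); r.wait(.2); r.line_to(np.array(current_tool_pos())+[0,0,.2],v=.15); r.wait(.5)
c=snapshot("scene"); w=snapshot("top")
a=cv2.resize(c["img"][120:260,200:460],None,fx=2,fy=2); b=cv2.resize(w["img"][180:320,110:370],None,fx=2,fy=2)
cv2.imwrite("pics/s5.png",np.vstack([a,b])[:,:,::-1]); print(current_time_s(),current_gripper_width())
E
```

```text
0 [-0.67220883 -0.98013869  6.1774265 ]
37.1583 0.08542523814060801
```

View pics/s5.png

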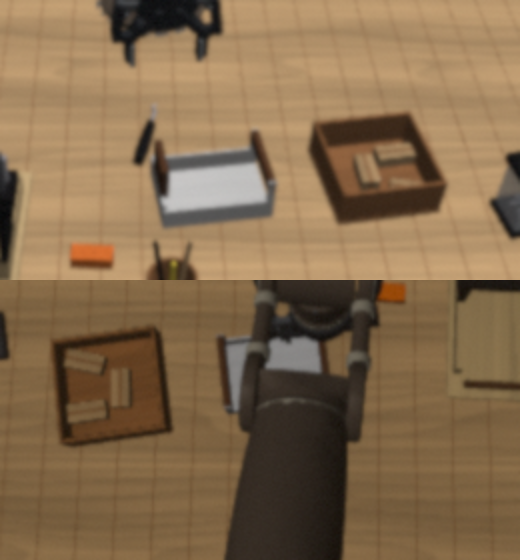

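The picture shows the three blocks lying flat in the bin, at (85,360), (120,387) and (86,410) in the lower half. The empty tray stands flat on the bench, let go, and the bystanders haven't moved.

```bash
python3 -c "
from rig import *
print(r.sign_off())"
```

```text
the job is handed in; nothing more can be done
None
```

The job is handed in at about 37 s: all three blocks lie in the bin, and the empty tray stands flat on the bench, let go; the final pictures show no bystander moved, though the judge's verdict was not reported.

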